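# Close up the tube shaker and start the timed incubation

## Task

Get the shaker ready for its incubation: press the stopper of every tube in it fully home, and screw the block's clamp down tight by its T-handle, which takes several half turns clockwise. Then start the clock: set the loose timer with its back end square against the front of the plate washer and press its start plunger right in, and leave it there. Keep the bottle, the well plate and the tip box out of it.

Things in the scene. Friction and masses are not known exactly. Their poses are not given: they have to be found in the camera images.
- shaker: Tube shaker, fixed. Origin: bench height, below the clamp screw's axis; x points away from its low sloping front console (display, keys), y left, z up. Housing x -152 to 120, y +-115, 75 mm high (console 60). On it an aluminium block 125 x 165 mm, top at z 130, with six tube holes 45 mm deep at x -42, 0, 42 in two rows at y +-66 mm; some are empty.
- tee_hub (a point): Middle of the round steel cross bar of the T-handle on the upright clamp screw in the middle of the block. x runs along the bar and turns with it, z up. Bar 11 mm thick, 47.5 mm each way from the axis; hub 22 mm across, 20 mm high; 12 mm stem below. The bar's centre is 216 mm above the bench with the screw fully out, 206 mm when tight, clear above the stoppers.
- tee (a joint): Angle of the T-handle (rad): 0 unscrewed (bar along the shaker's x), 12.0 tight, a dead stop where the screw's 40 mm steel collar comes down on the block. Starts between 0 and 1.6. Grows as it is turned clockwise seen from above; sinks 0.8 mm per rad; stays where it is left; needs 0.12 N m (about 4 N at 30 mm out).
- washer: Plate washer, a large white instrument with keypad and clear plate cover, 360 mm wide, 340 deep, fixed. Origin: middle of the lower edge of its flat upright front face (towards the robot), bench height; x points into the machine, y left, z up. The front is flat over y +-175 mm, z 4 to 62 mm; behind it the machine slopes up to 150 mm high at x 180 mm.
- timer: Bench timer, a loose grey box lying on its back, display up, 80 (x) x 56 (y) x 26 (z) mm, about 120 g. Origin: centre of its underside; x points from the end with the start plunger to its plain flat back end, z up. It starts in front of the washer, back end roughly towards it.
- timer_back (a point): Middle of the timer's flat back end face, 40 mm from its centre along its x, 13 mm up. Axes as the timer's.
- start_face (a point): Outer face of the timer's start plunger, a black pin 16 mm across that stands 10 mm out of the timer's front end (50 mm from its centre along -x), 13.5 mm above the bench. Pressed horizontally, along the timer's +x.
- start (a joint): Travel of the start plunger (m): 0 out, 0.006 right in. A spring: it starts to move at 1.5 N, is right in at 4.5 N and comes out again when let go. The timer slides on the bench at about 1 N, so it must have something solid behind it.
- reagent: Amber reagent bottle, 60 mm across, 120 mm tall; not part of the job. Origin: centre of its base.
- microplate: White well plate lying on the bench, 85 x 127 x 14 mm; not part of the job. Origin: centre of its underside.
- tipbox: Grey tip box with a clear lid, 85 x 120 x 62 mm; not part of the job. Origin: centre of its underside.
- stopper1_top (a point): Centre of the top of the grey push stopper (17 mm across, 30 mm tall) of tube 1, a clear 13 x 75 mm tube standing upright in any one of the block's holes, or absent. z up. The top is up to 179 mm above the bench when proud and 172 mm when home, its rim then down on the tube's bead. Stoppers stand 42 mm apart in a row.
- stopper1 (a joint): How far stopper 1 is pressed on (m): 0 proud, 0.007 fully home, a dead stop. Starts between 0 and 0.002, stays where it is left, takes about 7 N straight down to move. Absent with its tube.
- stopper2_top (a point): Centre of the top of the grey push stopper (17 mm across, 30 mm tall) of tube 2, a clear 13 x 75 mm tube standing upright in any one of the block's holes, or absent. z up. The top is up to 179 mm above the bench when proud and 172 mm when home, its rim then down on the tube's bead. Stoppers stand 42 mm apart in a row.
- stopper2 (a joint): How far stopper 2 is pressed on (m): 0 proud, 0.007 fully home, a dead stop. Starts between 0 and 0.002, stays where it is left, takes about 7 N straight down to move. Absent with its tube.
- stopper3_top (a point): Centre of the top of the grey push stopper (17 mm across, 30 mm tall) of tube 3, a clear 13 x 75 mm tube standing upright in any one of the block's holes, or absent. z up. The top is up to 179 mm above the bench when proud and 172 mm when home, its rim then down on the tube's bead. Stoppers stand 42 mm apart in a row.
- stopper3 (a joint): How far stopper 3 is pressed on (m): 0 proud, 0.007 fully home, a dead stop. Starts between 0 and 0.002, stays where it is left, takes about 7 N straight down to move. Absent with its tube.
- stopper4_top (a point): Centre of the top of the grey push stopper (17 mm across, 30 mm tall) of tube 4, a clear 13 x 75 mm tube standing upright in any one of the block's holes, or absent. z up. The top is up to 179 mm above the bench when proud and 172 mm when home, its rim then down on the tube's bead. Stoppers stand 42 mm apart in a row.
- stopper4 (a joint): How far stopper 4 is pressed on (m): 0 proud, 0.007 fully home, a dead stop. Starts between 0 and 0.002, stays where it is left, takes about 7 N straight down to move. Absent with its tube.
- stopper5_top (a point): Centre of the top of the grey push stopper (17 mm across, 30 mm tall) of tube 5, a clear 13 x 75 mm tube standing upright in any one of the block's holes, or absent. z up. The top is up to 179 mm above the bench when proud and 172 mm when home, its rim then down on the tube's bead. Stoppers stand 42 mm apart in a row.
- stopper5 (a joint): How far stopper 5 is pressed on (m): 0 proud, 0.007 fully home, a dead stop. Starts between 0 and 0.002, stays where it is left, takes about 7 N straight down to move. Absent with its tube.
- stopper6_top (a point): Centre of the top of the grey push stopper (17 mm across, 30 mm tall) of tube 6, a clear 13 x 75 mm tube standing upright in any one of the block's holes, or absent. z up. The top is up to 179 mm above the bench when proud and 172 mm when home, its rim then down on the tube's bead. Stoppers stand 42 mm apart in a row.
- stopper6 (a joint): How far stopper 6 is pressed on (m): 0 proud, 0.007 fully home, a dead stop. Starts between 0 and 0.002, stays where it is left, takes about 7 N straight down to move. Absent with its tube.

How it is judged:
On the way, in this order (a step that is already met when the one before it is completed fails the run):
1. every tube's stopper is fully home and the clamp screw is tight, in any order (value of joint each of stopper1, stopper2, stopper3, stopper4, stopper5, stopper6 above 0.006 m and z of stopper1_top in the frame of shaker between 0.165 and 0.178 m and angle between each of stopper1_top, stopper2_top, stopper3_top, stopper4_top, stopper5_top, stopper6_top's own z axis and vertical below 0.15 rad and z of stopper2_top in the frame of shaker between 0.165 and 0.178 m and z of stopper3_top in the frame of shaker between 0.165 and 0.178 m and z of stopper4_top in the frame of shaker between 0.165 and 0.178 m and z of stopper5_top in the frame of shaker between 0.165 and 0.178 m and z of stopper6_top in the frame of shaker between 0.165 and 0.178 m and value of joint tee above 11.7 rad), for 0.2 s.
2. then, with the timer's back end square against the washer's front, its start plunger is pressed right in (value of joint start above 0.0045 m and x of timer_back in the frame of washer above -0.006 m and angle between the x axis of timer and the x axis of washer, either way round below 0.15 rad), for 0.1 s.
At the end, for the whole second after the job is handed in: Stoppers on by at least 6 of 7 mm, tubes upright and fully down; T-handle at 11.7 rad or more; timer flat, at rest, let go, back end within 60 mm of the washer. The plunger went in 4.5 of its 6 mm with the timer's back within 6 mm of the washer and square to 0.15 rad (all of step 1 and angle between timer's own z axis and vertical below 0.1 rad and height (world z) of timer below 0.01 m and x of timer_back in the frame of washer above -0.06 m and value of joint start below 0.002 m and linear speed of timer below 0.02 m/s); the robot touches nothing.
It fails at once if the bottle, well plate or tip box is pushed more than 25 mm or tipped over (distance of any of reagent, microplate, tipbox from where it was at the start of the episode above 0.025 m or angle between any of reagent, microplate, tipbox's own z axis and vertical above 0.5 rad).
Of tube1, tube2, tube3, tube4, tube5, tube6 only 3 to 5 are there at a start; the rules pass over those that are not, and their reading is None.
At some moment in a run one of timer may be knocked a few centimetres aside while the robot is not near it.
Once in a run the grip may slacken for a moment while it holds something.
It also fails if it takes over 208 s, if anything falls off the work surface, if the arm or the gripper's body presses on something with over 40 N, if the wrist force passes 120 N, or if a joint passes its speed limit or range.

## Robot

A 6-joint arm with a two-finger parallel gripper is mounted at the origin on the work surface. World frame = base frame: x ahead of the robot, y to its left, z up, the work surface at z = 0. Lengths are in m, angles in rad, forces in N, time in s.
With the tool pointing down it reaches from about 0.325 to 0.9 m from the base axis. Payload 6.1 kg.
Tool frame: the origin (TCP) lies midway between the tips of the shut fingers; the grasp point (between the pads) lies 19 mm behind it; x points along the fingers, y is the direction in which the jaws open and shut, and the axes are right-handed (so a half turn about x gives the same grasp; the last joint's range is limited). The gripper opens to 85 mm and grips with 20 to 120 N. Pads are 22 mm wide; open, the fingers measure 114 mm over their backs; the gripper's body (76 mm by 85 mm) begins 54 mm behind the grasp point. The pads swing forward as they close: fully open they stand 13 mm farther back than shut.
Start: joints at [-0.126, 0.22, 1.526, -0, 1.395, -0.126], TCP at [0.625, -0, 0.231] pointing down, gripper open.
Joint ranges: [-2.98, 2.98], [-0.91, 2.08], [0.09, 2.57], [-1.24, 4.39], [0.2, 2.65], [-2.68, 2.68]. Speed limits (rad/s): [2.57, 2.57, 3.01, 3.14, 3.14, 3.14].

## Interface

Orientations are given as [roll, pitch, yaw] about the fixed x, y, z axes, in that order (R = Rz(yaw) Ry(pitch) Rx(roll)).
In Python, from plant import movep, move_l, set_joints, gripper_to, hold, inverse_kinematics, observe, get_image, get_calibration, Unreachable, job_done gives the robot as it stands. Calls block until the motion is done:
- movep(position, orientation): joint-space move of the TCP to a pose.
- move_l(position, feed=0.15, rotation=None, max_force=None): straight line of the TCP; rotation=None keeps the orientation; feed is the mean speed in m/s. With max_force (N) it stops when the force on the tool has changed by that much, and returns True; else False.
- set_joints(angles): joint-space move.
- gripper_to(opening, f_grip=None): finger opening in m; f_grip is the grip in N (None keeps the last); returns when the fingers have stopped.
- hold(seconds).
- inverse_kinematics(position, orientation): joint angles nearest the present ones, or None.
- observe(): the state.
- get_image(name): name is "scene" or "side" or "wrist"; returns (picture, depth): 400x640x3 uint8, red, green, blue; 400x640 float32, m along the optical axis (not along the pixel's ray), 0 where there is no reading.
- get_calibration(name): a dict with "intrinsics" (3x3 intrinsics, pixels), "dist_coeffs" ([k1, k2, p1, p2, k3] as OpenCV has them; the pictures are not rectified), "world_from_camera" (4x4, takes a point from camera to world coordinates). Camera axes: x right, y down, z forward; pixel columns grow to the right and rows downward; lengths in m; the calibration is good to about 2 mm. A picture is of the moment at which its call begins: read the wrist's pose just before it. get_calibration takes no time and is no camera call; for the wrist camera it gives the pose at the moment of the call.
A pose or a line that the arm cannot do raises Unreachable and nothing moves.
- job_done(): hands the job in, once; it reports no verdict.
The state is a dict: "time_s": time; "q": joint angles; "joint_velocities": joint speeds; "joint_torque": joint torques, N m; "eef_pos": TCP position; "tcp_rot": TCP orientation; "ft_force": force on the tool from outside, world axes, zero at the start; "torque": the same for the moment, N m; "opening": finger opening in m.
Only numpy, scipy, OpenCV 4.12 (cv2) and the standard library are available. Lean on these libraries where they do the work, as an engineer would, in place of code of your own. Each camera call takes 0.05 s, during which the arm holds its last target. There are 200 camera calls.

## Working session

There is one attempt and no reset: what is moved stays moved. The work goes in short steps, each a Python script; the robot and the scene stay as the last script left them, time stands still between calls to the robot, and variables do not carry over. Pictures are saved under pics/ and viewed, about 12 in all and at most 16, crops included, and the job is handed in when it is done.

```bash
mkdir -p pics; ls
cat > h.py <<'E'
import numpy as np, cv2
from plant import *
def cam(n):
    c=get_calibration(n); im,d=get_image(n); return im,d,c
def save(n,im): cv2.imwrite('pics/'+n+'.png',im[:,:,::-1])
def cloud(d,c):
    h,w=d.shape; K=np.array(c['intrinsics'],float); D=np.array(c['dist_coeffs'],float)
    u,v=np.meshgrid(np.arange(w),np.arange(h))
    p=cv2.undistortPoints(np.stack([u,v],-1).reshape(-1,1,2).astype(np.float64),K,D).reshape(h,w,2)
    P=np.dstack([p*d[...,None],d]); T=np.array(c['world_from_camera'])
    W=P@T[:3,:3].T+T[:3,3]; W[d<=0]=np.nan
    return W
def ray(c,u,v,z):
    K=np.array(c['intrinsics'],float); D=np.array(c['dist_coeffs'],float)
    p=cv2.undistortPoints(np.array([[[u,v]]],float),K,D)[0,0]; T=np.array(c['world_from_camera'])
    r=T[:3,:3]@np.array([p[0],p[1],1]); o=T[:3,3]; return o+r*(z-o[2])/r[2]
E
python3 - <<'E'
from h import *
for n in ('scene','side'):
    im,d,c=cam(n); save(n,im); np.savez('pics/'+n+'.npz',im=im,W=cloud(d,c)); T=np.array(c['world_from_camera']); print(n,T[:3,3].round(3),T[:3,2].round(3),(d>0).mean())
o=observe(); print(o['time_s'],o['ft_force'],o['tcp_rot'],o['opening'])
E
```

```text
pics
scene [1.021 0.547 1.201] [-0.429 -0.416 -0.802] 0.99608984375
side [0.233 0.913 1.121] [ 0.172 -0.671 -0.721] 0.99598828125
0.1 [-0.15567148 -0.56850535 -0.09327941] [-1.70573247  1.5690383   3.00663034] 0.08540372556167258
```

View pics/scene.png

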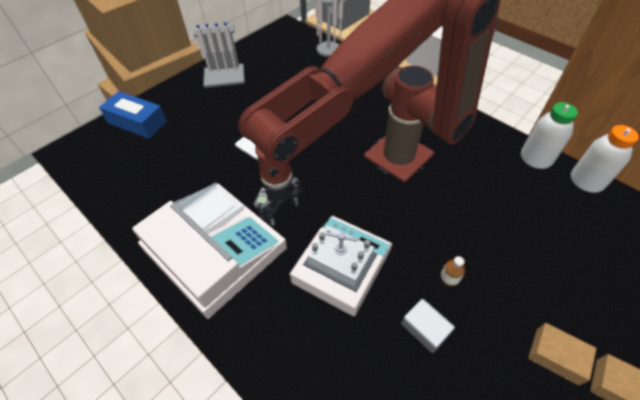

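View pics/side.png

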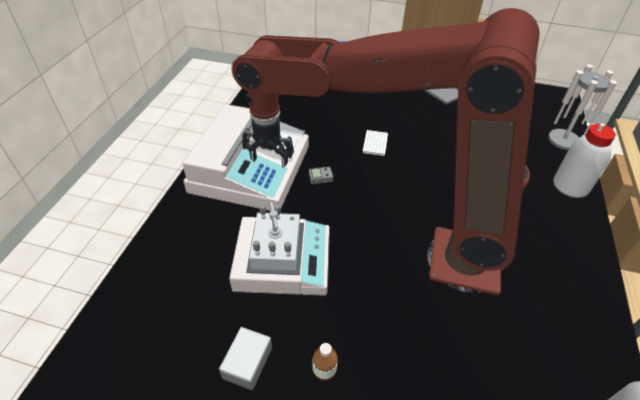

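The scene view shows the washer at (210,245), shaker at (340,262), tip box at (428,325) and bottle at (453,270). The side view adds the timer at (320,175) in front of the washer and the well plate at (375,143). Next I'll take coarse positions from depth, then look down with the wrist camera.

```bash
cat > m1.py <<'E'
from h import *
W=np.load('pics/side.npz')['W']
for n,(u,v) in dict(timer=(320,175),plate=(375,143),hub=(275,232),tip=(247,352),bottle=(325,350),blk=(272,262),st_a=(257,246),st_b=(272,248),st_c=(287,248),washfront1=(308,150),washer2=(265,204)).items():
    print(n,W[v,u].round(3))
S=np.load('pics/scene.npz')['W']
# block top z~.13
for nm,X in (('side',W),('scene',S)):
  for z0,z1,l in ((.124,.136,'block'),(.166,.185,'stop'),(.2,.225,'bar'),(.065,.08,'house')):
    m=(X[...,2]>z0)&(X[...,2]<z1)&(X[...,0]>.35)&(X[...,0]<.8)&(X[...,1]>-.1)&(X[...,1]<.4)
    p=X[m][:,:2]
    if len(p)>5: print(nm,l,len(p),cv2.minAreaRect((p*1000).astype(np.float32)))
E
python3 m1.py
```

```text
timer [ 0.525 -0.213  0.029]
plate [ 0.371 -0.467  0.012]
hub [0.551 0.173 0.152]
tip [0.52  0.485 0.062]
bottle [0.331 0.453 0.118]
blk [0.536 0.247 0.114]
st_a [0.574 0.247 0.172]
st_b [0.537 0.236 0.163]
st_c [0.497 0.229 0.168]
washfront1 [ 0.615 -0.368 -0.002]
washer2 [ 0.661 -0.021  0.034]
side block 1587 ((628.28955078125, 62.98223876953125), (176.54037475585938, 455.55267333984375), 35.34217834472656)
side stop 221 ((555.1178588867188, 166.06195068359375), (99.15158081054688, 154.50967407226562), 13.841766357421875)
side bar 113 ((553.2119140625, 167.720458984375), (21.147994995117188, 91.259033203125), 32.20199966430664)
side house 2499 ((591.5665893554688, 93.94674682617188), (272.89752197265625, 425.7974853515625), 24.835330963134766)
scene block 1451 ((616.44970703125, 80.82621765136719), (174.90122985839844, 410.7828063964844), 35.39321517944336)
scene stop 183 ((553.7335205078125, 168.70849609375), (101.0403060913086, 148.5379638671875), 12.677160263061523)
scene bar 137 ((553.2042236328125, 168.4789581298828), (21.77813720703125, 90.5521240234375), 36.4797248840332)
scene house 2237 ((593.0444946289062, 93.90641784667969), (270.5797119140625, 423.41424560546875), 25.14008903503418)
```

```bash
cat >> h.py <<'E'
PI=np.pi
def down(a): return [0,PI/2,a-PI/2]   # a = world direction of jaw axis
def look(name,pos,a):
    movep(pos,down(a)); hold(.2); im,d,c=cam('wrist'); W=cloud(d,c); save(name,im); np.savez('pics/'+name+'.npz',im=im,W=W,c=c)
    T=np.array(c['world_from_camera']); print(name,'cam',T[:3,3].round(3),'fwd',T[:3,2].round(3),'right',T[:3,0].round(2),'q6',round(observe()['q'][5],2),'t',observe()['time_s']); return im,W,c
E
python3 - <<'E'
from h import *
look('w_tim',[0.48,-0.2,0.36],0)
look('w_shk',[0.5,0.168,0.42],0)
E
```

```text
w_tim cam [ 0.482 -0.13   0.502] fwd [-0.002 -0.272 -0.962] right [ 1.  0. -0.] q6 -0.55 t 1.425
w_shk cam [0.502 0.236 0.563] fwd [-0.002 -0.273 -0.962] right [ 1. -0. -0.] q6 0.17 t 3.0667
```

```bash
cd pics; python3 -c "
import cv2,numpy as np
a=cv2.imread('w_shk.png');b=cv2.imread('w_tim.png');cv2.imwrite('both.png',np.hstack([cv2.resize(a,(400,250),interpolation=cv2.INTER_AREA),cv2.resize(b,(400,250),interpolation=cv2.INTER_AREA)]))"
```

```text
(no output)
```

View pics/w_shk.png

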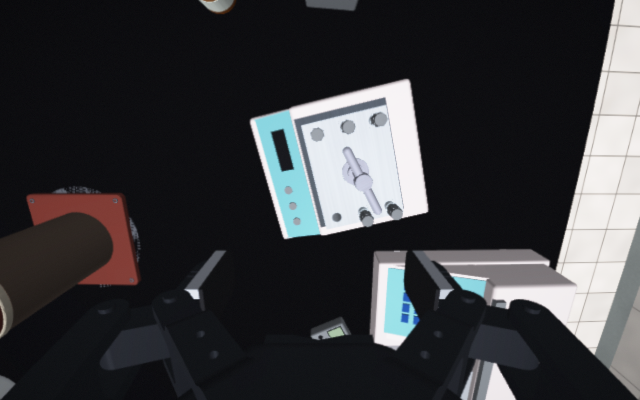

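View pics/w_tim.png

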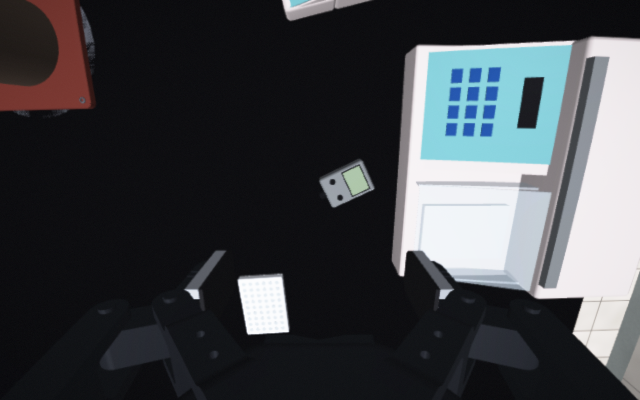

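The shaker view shows three stoppers in the upper row at (317,134), (348,127) and (379,119). The lower row has two, at (367,218) and (395,211), and an empty hole at (337,217), so there are five tubes. The bar runs from (347,152) to (379,211). In the other view the timer is at (347,183), the washer's front edge runs from (410,48) to (398,270), and the well plate is at (263,304).

```bash
cat > m2.py <<'E'
from h import *
z=np.load('pics/w_shk.npz',allow_pickle=True); W=z['W']; c=z['c'].item(); im=z['im'].astype(int)
V,U=np.mgrid[:400,:640]; roi=(U>250)&(U<430)&(V>75)&(V<240)
def rect(m,l):
    p=(W[m][:,:2]*1000).astype(np.float32); r=cv2.minAreaRect(p); print(l,len(p),np.round(r[0],1),np.round(r[1],1),round(r[2],2),'zmed',np.nanmedian(W[m][:,2]).round(4))
rect(roi&(W[...,2]>.2)&(W[...,2]<.23),'bar')
rect(roi&(abs(W[...,2]-.13)<.004),'block'); rect(roi&(abs(W[...,2]-.075)<.004),'house')
m=(roi&(W[...,2]>.165)&(W[...,2]<.185)).astype(np.uint8)
n,lab,st,cen=cv2.connectedComponentsWithStats(m)
for i in range(1,n):
    if st[i,4]>15:
        q=W[lab==i]; zt=np.percentile(q[:,2],80); t=q[abs(q[:,2]-zt)<.003]; print('stop',cen[i].round(0),st[i,4],((t[:,:2].max(0)+t[:,:2].min(0))/2).round(4),'z',zt.round(4),t[:,:2].ptp(0).round(3) if hasattr(t,'ptp') else '')
z=np.load('pics/w_tim.npz',allow_pickle=True); W=z['W']; im=z['im'].astype(int)
roi=(U>305)&(U<385)&(V>150)&(V<215)
rect(roi&(abs(W[...,2]-.026)<.005),'timer')
m=roi&(W[...,2]>.005); rect(m,'timer+plunger')
# plate & washer front: points with z 10..60mm near front
rect((U>225)&(U<300)&(V>260)&(V<340)&(abs(W[...,2]-.014)<.005),'plate')
f=(U>380)&(U<430)&(W[...,2]>.008)&(W[...,2]<.055)&(V<275); p=W[f]
A=np.c_[p[:,1],np.ones(len(p))]; k=np.linalg.lstsq(A,p[:,0],rcond=None)[0]; r=p[:,0]-A@k; g=abs(r)<.004; k=np.linalg.lstsq(A[g],p[g,0],rcond=None)[0]
print('front x=',k,'yaw',-np.arctan(k[0]),len(p),g.sum(),'y',p[:,1].min(),p[:,1].max(),'std',r[g].std())
S=np.load('pics/side.npz')['W']
E
python3 m2.py
```

```text
bar 780 [554.5 167.3] [20.9 93.6] 36.11 zmed 0.2202
block 7076 [554.7 167. ] [125.8 165.8] 13.25 zmed 0.1303
house 5287 [571.1 171.3] [205.9 229. ] 13.08 zmed 0.0751
stop [379. 119.] 165 [0.5801 0.2414] z 0.1789 
stop [348. 126.] 153 [0.5392 0.2313] z 0.1783 
stop [317. 134.] 144 [0.499  0.2219] z 0.1793 
stop [396. 213.] 153 [0.6106 0.113 ] z 0.1781 
stop [367. 219.] 149 [0.5699 0.1033] z 0.1793 
timer 1554 [ 523.2 -231.2] [89.2 56.4] 26.1 zmed 0.0267
timer+plunger 1649 [ 523.  -231.3] [89.7 56.4] 26.19 zmed 0.0266
plate 2395 [ 372.5 -476.2] [ 84.2 127.3] 4.44 zmed 0.0147
front x= [-0.00650518  0.61553153] yaw 0.006505086256451875 1771 1771 y -0.38025018754292833 -0.023274118520041853 std 0.00040970944797407815
```

```bash
cat >> h.py <<'E'
C=np.array([0.5546,0.1668]); YAW=0.2304
def bar_angle():
    """tee modulo pi, hub z, seen from above"""
    im,d,c=cam('wrist'); W=cloud(d,c); m=(np.linalg.norm(W[...,:2]-C,axis=2)<.055)&(W[...,2]>.196)&(W[...,2]<.235)
    r=cv2.minAreaRect((W[m][:,:2]*1000).astype(np.float32)); a=np.deg2rad(r[2]+(90 if r[1][1]>r[1][0] else 0))
    return (YAW-a)%PI, np.array(r[0])/1000, np.percentile(W[m][:,2],50), r[1]
def turn(tee,dt,zt=-.019,f=60):
    """grip the hub across the bar (tee known), turn by dt clockwise, release, lift"""
    a=YAW-tee+PI/2; a=(a+PI/2)%PI-PI/2
    zb=.216-.0008*tee; z=zb+zt
    gripper_to(.06); cand=[]
    for k in (-1,0,1):
        q=inverse_kinematics([*C,zb+.05],down(a+k*PI))
        if q is not None: cand.append(q)
    cand=[q for q in cand if -2.65<q[5]<2.66-dt]; q=max(cand,key=lambda q:-q[5]); print('q6',q[5])
    set_joints(q); move_l([*C,z],feed=.1); gripper_to(0,f); print('grip open',round(observe()['opening'],4))
    o=observe(); q=inverse_kinematics([*C,z-.0008*dt],o['tcp_rot']); q=np.array(q); q[5]=o['q'][5]; 
    N=max(1,int(np.ceil(dt/.8))); q0=np.array(o['q'])
    for i in range(1,N+1):
        s=q0+(q-q0)*i/N; s[5]=q0[5]+dt*i/N; set_joints(s); ob=observe(); print(i,'F',np.round(ob['ft_force'],1),'Mz',round(ob['torque'][2],2),'open',round(ob['opening'],4),'q6',round(ob['q'][5],3))
    gripper_to(.06); p=observe()['eef_pos']; move_l([p[0],p[1],zb+.05],feed=.15)
E
python3 - <<'E'
from h import *
for k in (0,.5,-.5):print(k,inverse_kinematics([*C,.25],down(k))[5])
print(bar_angle())
turn(1.171,2.9)
movep([.5,.168,.42],down(0)); hold(.1); print(bar_angle(),observe()['time_s'])
E
```

```text
0 0.15601286026078842
0.5 -0.3439871397392116
-0.5 0.6560128602607884
(np.float64(1.4250024522680473), array([0.55419458, 0.16753607]), np.float64(0.220130776305955), (21.381925582885742, 92.33250427246094))
q6 -0.47418346653410826
grip open 0.0206
1 F [-4.6 -2.3  3.8] Mz -0.14 open 0.0201 q6 0.251
2 F [-6.7 -2.   7. ] Mz -0.11 open 0.0199 q6 0.976
3 F [-9.6  0.1  6.9] Mz -0.12 open 0.0201 q6 1.701
4 F [-8.7  0.1  8.3] Mz -0.14 open 0.0202 q6 2.426
(np.float64(0.928029228879061), array([0.55410815, 0.16751331]), np.float64(0.2178926560886546), (21.27181625366211, 92.41140747070312)) 11.5583
```

```bash
cat >> h.py <<'E'
def bar_angle():
    im,d,c=cam('wrist'); W=cloud(d,c); R=W[...,:2]-C; r=np.linalg.norm(R,axis=2); m=(r<.055)&(r>.018)&(W[...,2]>.196)&(W[...,2]<.235)
    p=R[m]; a=np.arctan2(p[:,1],p[:,0]); a=np.angle(np.exp(2j*a).mean())/2
    return (YAW-a)%PI, m.sum(), np.nanmedian(W[m][:,2])
E
python3 - <<'E'
from h import *
t,n,z=bar_angle(); print(t,n,z); tee=t+PI
z0=np.load('pics/w_shk.npz',allow_pickle=True)['W']; R=z0[...,:2]-C; r=np.linalg.norm(R,axis=2); m=(r<.055)&(r>.018)&(z0[...,2]>.196)&(z0[...,2]<.235); p=R[m]; print('start',(YAW-np.angle(np.exp(2j*np.arctan2(p[:,1],p[:,0])).mean())/2)%PI)
for i in range(2):
    turn(tee,2.9); movep([.5,.168,.42],down(0)); hold(.1); t,n,z=bar_angle()
    e=tee+2.9; tee=t+PI*round((e-t)/PI); print('expected',e,'seen',tee,n,z,observe()['time_s'])
E
```

```text
1.062088829003931 408 0.2170282473877188
start 1.3007063859312187
q6 -0.5830946375301771
grip open 0.02
1 F [-4.3 -3.1  4.3] Mz -0.14 open 0.0203 q6 0.142
2 F [-7.5 -1.8  6.6] Mz -0.12 open 0.0206 q6 0.867
3 F [-8.6 -1.1  8.2] Mz -0.08 open 0.0203 q6 1.592
4 F [-8.4  1.5  8.6] Mz -0.18 open 0.0203 q6 2.317
expected 7.103681482593725 seen 7.104591212388714 401 0.214818270038435 19.8583
q6 -0.8237775613249809
grip open 0.0201
1 F [-3.5 -2.4  4.5] Mz -0.13 open 0.0203 q6 -0.099
2 F [-7.5 -3.6  8. ] Mz -0.13 open 0.0204 q6 0.627
3 F [-10.1  -1.7   9.2] Mz -0.08 open 0.0201 q6 1.352
4 F [-10.3   0.3  10.8] Mz -0.12 open 0.0206 q6 2.077
expected 10.004591212388714 seen 10.008921476864714 403 0.2123716733325104 28.1083
```

```bash
cat > press.py <<'E'
from h import *
def press(x,y,z=.179):
    # jaw axis along shaker x; fingers shut
    movep([x,y,.245],down(YAW)); move_l([x,y,z+.006],feed=.08); hold(.15)
    hit=move_l([x,y,.160],feed=.02,max_force=28); o=observe(); print('hit',hit,'z',round(o['eef_pos'][2],4),'F',np.round(o['ft_force'],1))
    move_l([x,y,.245],feed=.15)
def S(lx,ly):
    c,s=np.cos(YAW),np.sin(YAW); return C+[c*lx-s*ly,s*lx+c*ly]
E
python3 - <<'E'
from press import *
turn(10.009,2.07); movep([.5,.168,.42],down(0)); hold(.1); print(bar_angle(),'want',12-3*PI,observe()['time_s'])
gripper_to(0,40)
for l in ((-.042,.066),(0,.066),(.042,.066),(.042,-.066),(0,-.066)): print(S(*l)); press(*S(*l))
im,W,c=look('after',[.5,.168,.40],0)
for l in ((-.042,.066),(0,.066),(.042,.066),(.042,-.066),(0,-.066)):
    m=(np.linalg.norm(W[...,:2]-S(*l),axis=2)<.007)&(W[...,2]>.15); print(m.sum(),np.nanpercentile(W[m][:,2],[50,80]).round(4))
E
```

```text
q6 -1.0609614273034866
grip open 0.0203
1 F [-4.  -3.5  5.4] Mz -0.1 open 0.0205 q6 -0.373
2 F [-6.8 -4.5  8.6] Mz -0.1 open 0.0198 q6 0.317
3 F [-6.8 -1.4  9.1] Mz -0.13 open 0.0199 q6 1.007
(np.float64(2.562538080064108), np.int64(410), np.float64(0.21078396045021158)) want 2.5752220392306207 34.9
[0.49863762 0.22146455]
hit True z 0.172 F [-2.5 -0.6  7.2]
[0.53952778 0.23105596]
hit True z 0.172 F [-2.1 -0.   7.4]
[0.58041794 0.24064737]
hit True z 0.172 F [-2.8 -1.1  6.6]
[0.61056238 0.11213545]
hit True z 0.172 F [-2.3 -0.1  7.4]
[0.56967222 0.10254404]
hit True z 0.172 F [-2.5  0.   7.7]
after cam [0.502 0.237 0.54 ] fwd [-0.005 -0.274 -0.962] right [ 1.   -0.   -0.01] q6 0.17 t 51.5
101 [0.1722 0.1728]
100 [0.1721 0.1728]
106 [0.1721 0.1727]
80 [0.1723 0.1731]
78 [0.1725 0.1731]
```

View pics/after.png

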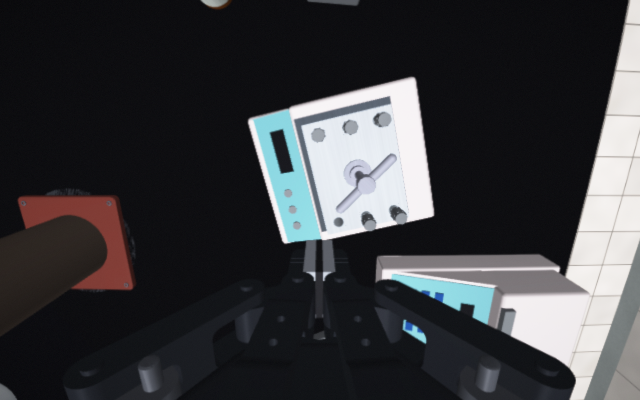

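The view confirms all five stoppers are level at about 172 mm and the bar is turned to about 11.99 rad. Now the timer: look again, grasp it, square it up and set it against the washer.

```bash
cat > tim.py <<'E'
from h import *
fx=lambda y:.61553-.0065*y; WY=.0065
def find_timer(name,pos=(.48,-.2,.36)):
    im,W,c=look(name,list(pos),0); m=(W[...,0]>.36)&(W[...,0]<fx(-.2)-.003)&(W[...,1]>-.38)&(W[...,1]<-.02)&(W[...,2]>.008)&(W[...,2]<.04)
    m=cv2.morphologyEx(m.astype(np.uint8),cv2.MORPH_OPEN,np.ones((3,3)))
    n,l,s,_=cv2.connectedComponentsWithStats(m); i=1+np.argmax(s[1:,4]); k=l==i
    top=k&(abs(W[...,2]-.0262)<.004); r=cv2.minAreaRect((W[top][:,:2]*1000).astype(np.float32))
    a=r[2] if r[1][0]>r[1][1] else r[2]-90; a=np.deg2rad(a); L=max(r[1])/1000
    ctr=np.array(r[0])/1000; ctr=ctr+np.array([np.cos(a),np.sin(a)])*(L-.08)/2
    print('timer',ctr.round(4),'yaw',a.round(3),'size',np.round(r[1],1),'n',s[1:,4],'back gap',(fx(ctr[1])-(ctr[0]+.04*np.cos(a))).round(4)); return ctr,a
E
python3 - <<'E'
from tim import *
gripper_to(.085); p,a=find_timer('t2')
g=p-.008*np.array([np.cos(a),np.sin(a)])
movep([*g,.10],down(a+PI/2)); move_l([*g,.006],feed=.1); gripper_to(0,35); print('open',observe()['opening'])
move_l([*g,.011],feed=.05)
y=-.225; x0=fx(y)-.04-.008
move_l([x0-.015,y,.011],feed=.08,rotation=down(WY+PI/2))
move_l([x0-.015,y,.0065],feed=.03); hold(.1)
print('hit',move_l([x0+.012,y,.0065],feed=.015,max_force=6)); o=observe(); print(o['eef_pos'],'plan x',x0,o['ft_force'],o['opening'])
gripper_to(.085); move_l([o['eef_pos'][0],y,.12],feed=.15)
find_timer('t3',(.46,-.2,.36))
E
```

```text
t2 cam [ 0.482 -0.13   0.503] fwd [ 0.    -0.273 -0.962] right [ 1.  0. -0.] q6 -0.55 t 53.9167
timer [ 0.5273 -0.2292] yaw 0.45 size [88.7 56.1] n [1610] back gap 0.0537
open 0.05480916065103199
hit True
[ 0.55406522 -0.22534002  0.00692914] plan x 0.5689925 [ 2.56528677e-03 -3.13670700e-01  4.69715012e+00] 0.055586654980824796
t3 cam [ 0.461 -0.131  0.502] fwd [-0.002 -0.272 -0.962] right [ 1.  0. -0.] q6 -0.57 t 61.7083
timer [ 0.5624 -0.2255] yaw 0.01 size [89.1 55.5] n [1671] back gap 0.0146
```

The timer is square but stopped 15 mm short, because the move stopped early on a friction transient. Pushing on the plunger will slide it home first, since sliding takes 1 N and the plunger 1.5 N, and then press it.

Run:
```python
from tim import *
y=-.2255
gripper_to(0,40); movep([.462,y,.10],down(WY+PI/2)); move_l([.462,y,.007],feed=.1); hold(.3)
f0=np.array(observe()['ft_force'])
for i in range(6):
    x=observe()['eef_pos'][0]
    hit=move_l([.545,y,.007],feed=.02,max_force=11); hold(.1); o=observe(); df=np.array(o['ft_force'])-f0
    print('hit',hit,'x',o['eef_pos'].round(4) if hasattr(o['eef_pos'],'round') else o['eef_pos'],'dF',df.round(1))
    if df[0]<-8 or x>.53: break
hold(.4); print(np.array(observe()['ft_force'])-f0)
x=observe()['eef_pos'][0]
im,d,c=cam('wrist'); save('press',im); im,d,c=cam('side'); save('press_side',im)
move_l([x-.04,y,.007],feed=.06); move_l([x-.04,y,.12],feed=.15)
find_timer('t4',(.46,-.2,.36));
```

```text
hit True x [ 0.5198 -0.2251  0.0061] dF [-4.6 -0.9  2.4]
hit True x [ 0.5196 -0.2247  0.0051] dF [-4.8 -0.8  1.9]
hit True x [ 0.5196 -0.2244  0.0042] dF [-4.3 -1.2  2.8]
hit True x [ 0.5195 -0.2242  0.0034] dF [-5.4 -1.1  3.2]
hit True x [ 0.5193 -0.2238  0.0026] dF [-4.8 -0.7  2.5]
hit True x [ 0.5192 -0.2235  0.0018] dF [-6.   0.2  4.1]
[-3.51239757 -0.72932542  1.74240709]
t4 cam [ 0.461 -0.131  0.502] fwd [-0.002 -0.272 -0.962] right [ 1.  0. -0.] q6 -0.57 t 74.7833
timer [ 0.5737 -0.2256] yaw 0.002 size [85.3 55.4] n [1643] back gap 0.0033
```

View pics/press.png

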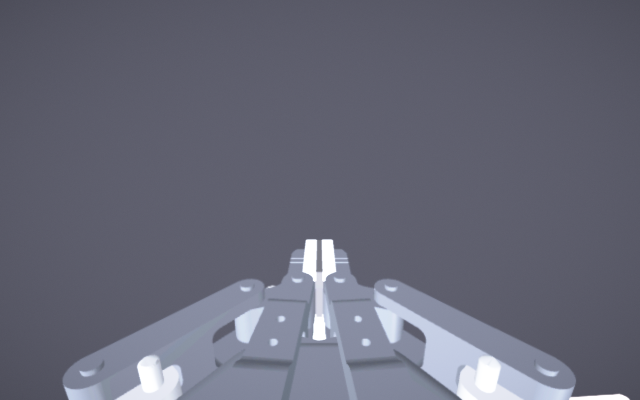

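View pics/t4.png

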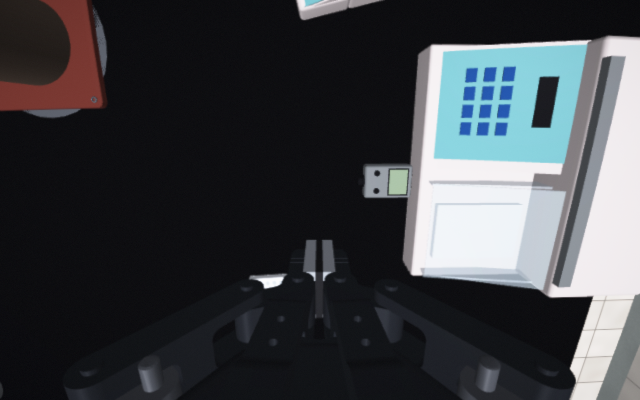

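The timer is flush against the washer at (388,181) and square; the measurement mask clipped it at the wall. The held force of 3.5–5 N doesn't prove full plunger travel, so I'll press again in small position steps until a clearly higher force holds.

Run:
```python
from tim import *
y=-.2255
movep([.47,y,.10],down(WY+PI/2)); move_l([.47,y,.007],feed=.1); move_l([.505,y,.007],feed=.05); hold(.3)
f0=np.array(observe()['ft_force'])
for x in np.arange(.510,.535,.001):
    move_l([x,y,.007],feed=.02); hold(.1); o=observe(); df=np.array(o['ft_force'])-f0
    print(round(x,3),np.round(o['eef_pos'],4),df.round(1))
    if df[0]<-12: break
hold(.5); print(np.array(observe()['ft_force'])-f0)
im,d,c=cam('side'); save('press_side2',im[120:240,230:400].repeat(4,0).repeat(4,1))
x=observe()['eef_pos'][0]
move_l([x-.04,y,.007],feed=.06); move_l([x-.04,y,.12],feed=.15)
look('t5',[.46,-.2,.36],0); z=np.load('pics/t5.npz')['W'] if 0 else None
```

```text
0.51 [ 0.51   -0.2254  0.0069] [-0.5 -0.3 -0.3]
0.511 [ 0.511  -0.2255  0.007 ] [ 0.6  0.9 -0.4]
0.512 [ 0.512  -0.2255  0.007 ] [-0.  -0.1  0.1]
0.513 [ 0.513  -0.2255  0.007 ] [-0.2  1.1 -0.1]
0.514 [ 0.514  -0.2255  0.007 ] [-0.3  0.1 -0.2]
0.515 [ 0.515  -0.2254  0.007 ] [-0.2  0.3  0.2]
0.516 [ 0.5158 -0.2254  0.0069] [-1.5 -0.9  0.4]
0.517 [ 0.5168 -0.2254  0.0069] [-2.4  0.3  0.5]
0.518 [ 0.5178 -0.2254  0.0069] [-2.1 -0.1 -0.5]
0.519 [ 0.5189 -0.2254  0.0069] [-3.2  0.7 -0.1]
0.52 [ 0.5198 -0.2254  0.0069] [-3.7  0.8 -0.4]
0.521 [ 0.5209 -0.2254  0.0069] [-4.1  0.3  0.3]
0.522 [ 0.5211 -0.2254  0.0069] [-8.  -0.   2.8]
0.523 [ 0.5211 -0.2254  0.0068] [-11.8   0.5   6.6]
0.524 [ 0.5212 -0.2254  0.0068] [-15.9   1.2   8.2]
[-16.01941006   0.51534651   9.14269517]
t5 cam [ 0.461 -0.131  0.502] fwd [-0.002 -0.272 -0.962] right [ 1.  0. -0.] q6 -0.57 t 87.8333
```

View pics/press_side2.png

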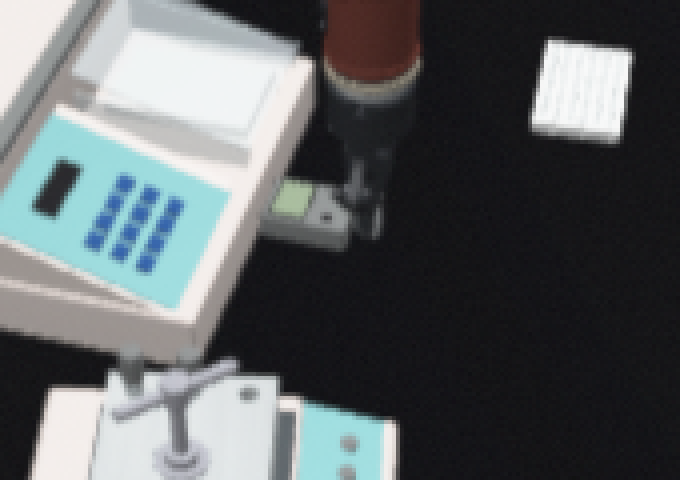

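The force curve matches the spring: it rises from 1.5 N, is at 4.1 N at 0.521, then meets a dead stop, and 16 N was held. The picture shows the timer at (300,215) pressed against the washer. I'll do a last check on where the timer rests, then hand in.

Run:
```python
from tim import *
p,a=find_timer('t6',(.46,-.2,.36))
movep([.5,.168,.42],down(0)); hold(.2); print('tee mod pi',bar_angle(),'want',12-3*PI)
job_done(); print(observe()['time_s'])
```

```text
t6 cam [ 0.461 -0.131  0.503] fwd [-0.001 -0.273 -0.962] right [ 1.  0. -0.] q6 -0.57 t 88.3333
timer [ 0.5737 -0.225 ] yaw 0.002 size [86.2 53.5] n [1597] back gap 0.0033
tee mod pi (np.float64(2.5605782115753746), np.int64(415), np.float64(0.21075695961263924)) want 2.5752220392306207
the job is handed in; nothing more can be done
the job is handed in; nothing more can be done
```

The job is done and handed in at about 90 s of the 208 s allowed; the hand-in gives no verdict.

- **Stoppers:** Five tubes were there, and the sixth hole was empty. I pressed each stopper to a dead stop, and all five tops measured 172–173 mm high afterwards (home is 172 mm).
- **Clamp:** I turned the T-handle clockwise in four grips. It read about 11.99 rad, and the final check gave the same (needs 11.7).
- **Timer:** I gripped it, squared it and slid it against the washer's front, where it rests within 0.01 rad of square. The measured gap at its back was 3.3 mm. My detection cut off the last 3 mm before the wall, and the pictures show it touching.
- **Start plunger:** The force rose from 1.5 N to about 4 N over the travel, then met a dead stop, and I held it there at 16 N. I then backed off and lifted clear.

Two tries stopped short and were mended. The slide to the washer stopped 15 mm early on friction. The first plunger press held only 3.5–5 N, which did not prove full travel, so I pressed again.

I kept clear of the bottle, well plate and tip box, but did not re-measure them at the end. I saw no sign of the timer being knocked or the grip slackening.

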